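# Sort two sealed objective canisters by weight and press them home

## Task

One of the two sealed grey canisters in the white packing tray is full and the other empty, and they look alike: lift one just clear, feel its weight, put it in the square black holder if full or the round black holder if empty, and press it straight down, past the stiff sinking seat, until you feel it firmly against the pad (about 15 N, never more than 25 N), then let go. Only then do the same with the other. Keep the canisters upright and low (undersides no more than 18 cm above the bench), and leave the other things on the bench where they are.

Things in the scene. Friction and masses are not known exactly. Their poses are not given: they have to be found in the camera images.
- canister_a: sealed upright grey plastic canister with black cap, 32 mm diameter, 88 mm tall, foot bevelled over 5 mm; origin at the centre of its underside, z up. In a recess of the tray. Both look alike: one, either one, is full and weighs 300 to 410 g in all (3.0 to 4.0 N), the other is empty, 70 to 90 g (0.7 to 0.9 N). Its content is enclosed and shifts 1 mm at most. Firm all over, can be gripped hard
- canister_b: sealed upright grey plastic canister with black cap, 32 mm diameter, 88 mm tall, foot bevelled over 5 mm; origin at the centre of its underside, z up. In a recess of the tray. Both look alike: one, either one, is full and weighs 300 to 410 g in all (3.0 to 4.0 N), the other is empty, 70 to 90 g (0.7 to 0.9 N). Its content is enclosed and shifts 1 mm at most. Firm all over, can be gripped hard
- square_holder: fixed black block 72 x 72 mm square, 50 mm tall; origin under its centre. Upright round hole, 37 mm wide, 2 to 3 mm lead-in. Its floor is a seat that sinks 7 to 10 mm under 5 N and stays down, then meets a rubber pad (12 N per mm). The pad's height differs and is unseen: a canister set down stands 12 to 29 mm above the holder's underside, pressed home 4 to 19 mm. For the full canister.
- round_holder: fixed black block 72 mm round, 50 mm tall; origin under its centre. Upright round hole, 37 mm wide, 2 to 3 mm lead-in. Its floor is a seat that sinks 7 to 10 mm under 5 N and stays down, then meets a rubber pad (12 N per mm). The pad's height differs and is unseen: a canister set down stands 12 to 29 mm above the holder's underside, pressed home 4 to 19 mm. For the empty canister.
- packing_tray: fixed white plastic tray, 110 mm (its x) x 210 mm (its y), 22 mm tall, origin at the centre of its underside. Two round recesses, 36 mm wide and 14 mm deep, at 50 mm either way along its y axis; a canister stands loosely in each, its underside 8 mm above the tray's underside
- petri_dish: bystander: closed clear dish, 90 mm diameter, 14 mm tall, origin under its centre
- eyepiece: bystander: black eyepiece standing on end, 34 mm diameter, 56 mm tall, origin under its centre
- oil_bottle: bystander: amber dropper bottle, 32 mm diameter, 65 mm tall, origin under its centre
- slide_box: bystander: blue slide box 36 x 90 x 25 mm, origin under its centre
- screwdriver: bystander: black-handled screwdriver lying down, 150 mm long along its x, origin under its centre
- stain_jar: bystander: glass jar, 56 mm diameter, 70 mm tall, origin under its centre
There are look-alikes about, which are no part of the job. Leave any purple look-alike of the round_holder alone.

How it is judged:
By the outcome, as a careful person would: the job done as asked, in the order asked, and still so for the second after the job is handed in, with the robot touching nothing.
It also fails if it takes over 72 s, if anything falls off the work surface, if the arm or the gripper's body presses on something with over 40 N, if the wrist force passes 120 N, or if a joint passes its speed limit or range.

## Robot

A 6-joint arm with a two-finger parallel gripper is mounted at the origin on the work surface. World frame = base frame: x ahead of the robot, y to its left, z up, the work surface at z = 0. Lengths are in m, angles in rad, forces in N, time in s.
With the tool pointing down it reaches from about 0.4 to 0.925 m from the base axis. Payload 12.5 kg.
Tool frame: the origin (TCP) lies at the very end of the fingers, on their centre line; the grasp point (between the pads) lies 19 mm behind it (ctrl.tcp_to_grasp is the distance from the TCP to the grasp point, in m); y points along the fingers, x is the direction in which the jaws open and shut, and the axes are right-handed (so a half turn about y gives the same grasp; the last joint's range is limited). The gripper opens to 95 mm and grips with 3 to 60 N. Pads are 20 mm wide; open, the fingers measure 119 mm over their backs; the gripper's body (75 mm by 180 mm) begins 59 mm behind the grasp point.
Start: joints at [1.24, 0.491, 1.559, -0, 1.092, -0.106], TCP at [0.139, 0.609, 0.215] pointing down, gripper open.
Joint ranges: [-3.1, 3.1], [-0.84, 2.19], [0.05, 2.79], [-1.13, 4.28], [0.06, 2.93], [-2.69, 2.69]. Speed limits (rad/s): [2.22, 2.22, 2.79, 3.14, 3.14, 3.14].

## Interface

Orientations are given as a rotation vector (axis times angle).
In Python, from bench import ctrl gives the robot as it stands. The module is installed in compiled form; this text tells all that it offers.
- The arm moves only by the tool drive_tool, never from a script. Its argument "targets" is text: rows parted by semicolons, each of 5 numbers parted by spaces: the opening, from -1 (shut) to 1 (fully open), then the shift along the tool's x, y, z in units of 30 mm (1.0 is 30 mm), then the turn about the tool's y in degrees. In form: grip tx ty tz twist; .... A call has 1 to 12 rows; each row shifts and turns the commanded pose from where the row before left it, along the tool's axes as they then stand; what a row does not reach is not made up. A row lasts 1/8 s, in which the tool goes at most 62.5 mm and 10.7 degrees, less where a joint would pass 70% of its speed; a pose out of reach is approached as far as the arm can. A call is refused whole if a number of a shift passes 1 or a number of a turn 10.7, either way. A call with a gripper value outside its range is refused whole. The fingers move at their own pace and stop on an object; "squeeze" is the grip in N (left out, the last holds). Time passes only in rows, so rows that do not move let the fingers close. It gives the time, the measured TCP pose, the force and the opening at its end, in the units of the state.
- ctrl.state(): the state, without advancing time (a new reading comes with each control period).
- ctrl.camera(name): name is "scene" or "top" or "wrist"; returns (picture, depth): 480x640x3 uint8, red, green, blue; 480x640 float32, m along the optical axis (not along the pixel's ray), 0 where there is no reading.
- ctrl.camera_model(name): a dict with "vfov" (degrees; the focal length in pixels is half the picture's height over the tangent of half this angle, whatever the lens; pixels are square), "cx", "cy" (the principal point, pixels), "world_from_camera" (4x4, takes a point from camera to world coordinates). Camera axes: x right, y down, z forward; pixel columns grow to the right and rows downward; lengths in m; the calibration is good to about 2 mm. A picture is of the moment at which its call begins: read the wrist's pose just before it. camera_model takes no time and is no camera call; for the wrist camera it gives the pose at the moment of the call.
- ctrl.job_done(): hands the job in, once; it reports no verdict.
The state is a dict: "clock": time; "joints": joint angles; "joint_vel": joint speeds; "tau": joint torques, N m; "tool_pos": TCP position; "ee_rot": TCP orientation; "force": force on the tool from outside, world axes, zero at the start; "moment": the same for the moment, N m; "opening": finger opening in m.
Only numpy, scipy, OpenCV 4.12 (cv2) and the standard library are available. Lean on these libraries where they do the work, as an engineer would, in place of code of your own. Each camera call takes 0.05 s, during which the arm holds its last target.

## Working session

There is one attempt and no reset: what is moved stays moved. The work goes in short steps, Python scripts to look and compute and a tool call to move; the robot and the scene stay as the last step left them, time stands still between calls to the robot, and variables do not carry over. Pictures are saved under pics/ and viewed, and the job is handed in when it is done.

Besides the shell and the picture viewer there is one more tool, called as name(argument=value, ...) on one line, values as JSON. drive_tool: Moves the arm, as the interface text tells. Its arguments: {"type":"object","properties":{"targets":{"type":"string"},"squeeze":{"type":"number"}},"required":["targets"]}

```bash
mkdir -p pics; python3 - <<'E'
from bench import ctrl
import cv2,numpy as np
s=ctrl.state();print(s, ctrl.tcp_to_grasp)
for n in("top","scene"):
    p,d=ctrl.camera(n);cv2.imwrite(f"pics/{n}1.png",p[:,:,::-1]);np.savez(f"{n}1.npz",p=p,d=d,**{k:np.array(v) for k,v in ctrl.camera_model(n).items()})
    print(n,ctrl.camera_model(n))
E
```

```text
{'clock': 0.0, 'joints': array([ 1.24040477e+00,  4.91571844e-01,  1.55946165e+00,  2.27036858e-05,
        1.09170346e+00, -1.05608910e-01]), 'joint_vel': array([-0.00045382, -0.00141382,  0.0008686 ,  0.0012639 ,  0.00229816,
       -0.00041502]), 'tau': array([-4.85470937e-04, -6.12648010e+01, -2.58184952e+01,  6.92013488e-02,
        4.82780510e-02, -1.49703887e-04]), 'tool_pos': array([0.13920531, 0.60904361, 0.21404992]), 'ee_rot': array([-1.30779321, -1.04129506,  1.04292646]), 'force': array([-0.27831078,  0.46808734,  0.81562988]), 'moment': array([-0.00272607,  0.03000415,  0.02115886]), 'opening': 0.09519131023613066} 0.0188
top {'vfov': 45.100229628996196, 'cx': 325.0800871117565, 'cy': 248.40849240021166, 'world_from_camera': array([[-0.02143989, -0.99226687,  0.12225703,  0.44918736],
       [-0.99961623,  0.02342133,  0.01479299,  0.02515744],
       [-0.01754202, -0.12189295, -0.99238822,  0.98865478],
       [ 0.        ,  0.        ,  0.        ,  1.        ]])}
scene {'vfov': 46.94756023253094, 'cx': 309.5248400891897, 'cy': 234.7409840772356, 'world_from_camera': array([[ 6.07918296e-01,  4.93541360e-01, -6.21974494e-01,
         1.26043744e+00],
       [ 7.93999545e-01, -3.77617187e-01,  4.76413668e-01,
        -4.65907116e-01],
       [ 2.61590776e-04, -7.83468051e-01, -6.21432011e-01,
         7.11974092e-01],
       [ 0.00000000e+00,  0.00000000e+00,  0.00000000e+00,
         1.00000000e+00]])}
```

View pics/top1.png

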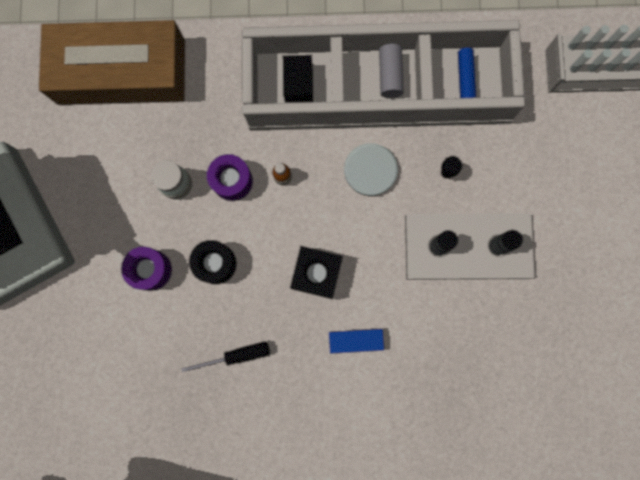

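View pics/scene1.png

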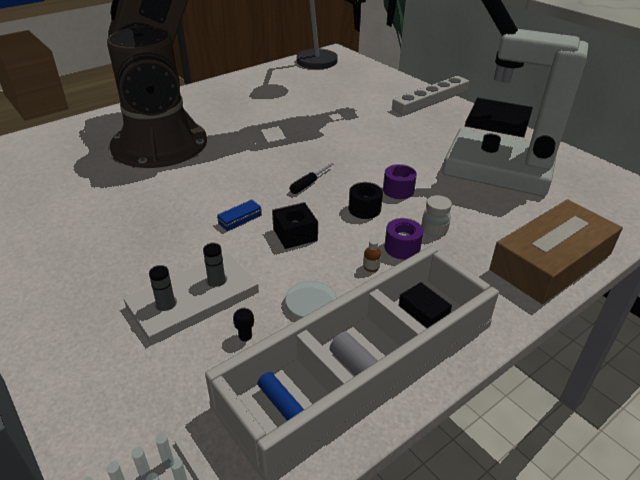

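The top picture shows the tray at (470,245) with caps near (447,241) and (511,240). The square holder is at (317,272), the black round one at (213,262), and purple look-alikes at (147,268) and (230,177).

```bash
cat > h.py <<'E'
import numpy as np,cv2
def load(f):
    z=np.load(f);return z
def pts(p,d,m):
    f=240/np.tan(np.radians(float(m['vfov'])/2));v,u=np.mgrid[0:480,0:640]
    c=np.stack([(u-float(m['cx']))/f*d,(v-float(m['cy']))/f*d,d],-1)
    T=np.array(m['world_from_camera']);w=c@T[:3,:3].T+T[:3,3];w[d<=0]=np.nan;return w
def ray(m,u,v,z):
    f=240/np.tan(np.radians(float(m['vfov'])/2));T=np.array(m['world_from_camera'])
    r=T[:3,:3]@np.array([(u-float(m['cx']))/f,(v-float(m['cy']))/f,1]);return T[:3,3]+r*(z-T[2,3])/r[2]
E
python3 - <<'E'
from h import *
for n in("top","scene"):
    z=load(n+"1.npz");w=pts(z['p'],z['d'],z)
    print(n)
    def rep(name,box,zl,zh):
        x0,x1,y0,y1=box
        m=(w[...,0]>x0)&(w[...,0]<x1)&(w[...,1]>y0)&(w[...,1]<y1)&(w[...,2]>zl)&(w[...,2]<zh)
        q=w[m]
        if len(q)<5: print(name,len(q));return
        v,u=np.nonzero(m)
        (c,r)=cv2.minEnclosingCircle(q[:,:2].astype(np.float32))
        print(name,len(q),'mean',q.mean(0).round(4),'circ',np.round(c,4),round(r,4),'minrect',cv2.minAreaRect(q[:,:2].astype(np.float32)),'px',u.mean(),v.mean(),'zmed',np.median(q[:,2]))
    if n=="top":
        for u,v in((447,240),(511,240),(300,260),(213,243),(470,270),(250,320),(450,165),(147,250),(357,341),(370,170)):print(u,v,w[v,u].round(4))
    rep('square',(.35,.56,-.03,.12),.043,.056)
    rep('round',(.35,.56,.14,.27),.043,.056)
    rep('purpleL',(.35,.56,.28,.38),.043,.056)
    rep('capA',(.4,.6,-.25,-.155),.085,.105)
    rep('capB',(.4,.6,-.40,-.27),.085,.105)
    rep('tray',(.35,.58,-.42,-.08),.017,.028)
E
```

```text
top
447 240 [ 0.5678 -0.1511  0.0961]
511 240 [ 0.5655 -0.2499  0.0963]
300 260 [0.5469 0.0806 0.0481]
213 243 [0.5781 0.2232 0.05  ]
470 270 [ 0.5264 -0.202   0.0205]
250 320 [0.4513 0.1701 0.0011]
450 165 [ 0.698  -0.17    0.0552]
147 250 [0.569  0.3318 0.0509]
357 341 [ 0.4132 -0.0096  0.0271]
370 170 [ 0.7046 -0.041   0.0105]
square 1463 mean [0.5247 0.0536 0.0494] circ [0.5266 0.0542] 0.0495 minrect ((0.5274398326873779, 0.05436498671770096), (0.07210445404052734, 0.07215296477079391), 75.06240844726562) px 316.7518796992481 273.1025290498975 zmed 0.04947981921076505
round 712 mean [0.536  0.2273 0.0492] circ [0.5484 0.2275] 0.036 minrect ((0.536773681640625, 0.22761116921901703), (0.04571039229631424, 0.0714380294084549), 0.16170822083950043) px 210.55196629213484 268.62359550561797 zmed 0.0494019848542781
purpleL 885 mean [0.5326 0.3388 0.0491] circ [0.5403 0.3393] 0.0364 minrect ((0.5324983596801758, 0.3394956588745117), (0.07175691425800323, 0.05488850921392441), 88.73748779296875) px 142.74915254237288 272.3186440677966 zmed 0.04921195521995081
capA 292 mean [ 0.567  -0.204
[... 1023 characters left out ...]
 0.0385 minrect ((0.5326129794120789, 0.33925002813339233), (0.05431776121258736, 0.07537848502397537), 0.38971441984176636) px 396.91987179487177 171.37179487179486 zmed 0.050238467300468215
capA 227 mean [ 0.5733 -0.2016  0.0946] circ [ 0.5715 -0.2027] 0.0494 minrect ((0.5700469017028809, -0.20250508189201355), (0.09492381662130356, 0.03199449181556702), 89.8799057006836) px 186.39647577092512 261.33920704845815 zmed 0.09606645586830898
capB 0
tray 2049 mean [ 0.5483 -0.2138  0.0229] circ [ 0.5457 -0.2015] 0.1094 minrect ((0.5454136729240417, -0.20137625932693481), (0.2116466760635376, 0.06900529563426971), 89.9767074584961) px 178.77794045876038 287.2030258662762 zmed 0.022933687862589203
```

```bash
python3 - <<'E'
from h import *
from bench import ctrl
from scipy.spatial.transform import Rotation as R
s=ctrl.state();print(R.from_rotvec(s['ee_rot']).as_matrix().round(4))
for n in("top","scene"):
    z=load(n+"1.npz");w=pts(z['p'],z['d'],z);print(n)
    def rep(name,box,zl,zh):
        x0,x1,y0,y1=box
        m=(w[...,0]>x0)&(w[...,0]<x1)&(w[...,1]>y0)&(w[...,1]<y1)&(w[...,2]>zl)&(w[...,2]<zh)
        q=w[m][:,:2].astype(np.float32);v,u=np.nonzero(m)
        h=cv2.convexHull(q)[:,0].astype(float)
        A=np.c_[2*h,np.ones(len(h))];b=(h**2).sum(1);c=np.linalg.lstsq(A,b,rcond=None)[0]
        print(name,len(q),'mean',q.mean(0).round(4),'fit',c[:2].round(4),round(np.sqrt(c[2]+c[:2]@c[:2]),4),'rect',cv2.minAreaRect(q),'px',u.mean().round(1),v.mean().round(1),'z',np.median(w[m][:,2]).round(4))
    rep('square',(.45,.6,-.03,.12),.046,.056)
    rep('round',(.45,.6,.16,.285),.046,.056)
    rep('capA',(.5,.62,-.20,-.12),.092,.1)
    rep('capB',(.5,.62,-.30,-.205),.092,.1)
    rep('tray',(.45,.65,-.35,-.08),.017,.028)
    rep('jar',(.62,.75,.22,.38),.06,.08)
    # hole: non-holder inside
    for nm,c in(('sq',(.5270,.0545)),('rd',(.5445,.2276))):
        # project annulus of hole rim: look for pts inside with z<0.04
        d=np.hypot(w[...,0]-c[0],w[...,1]-c[1]);m=(d<.034)&(w[...,2]<.046)
        print(nm,m.sum(),w[m].mean(0).round(4),w[m][:,2].min().round(4))
E
```

```text
[[ 2.229e-01 -3.000e-04 -9.748e-01]
 [ 9.748e-01 -9.000e-04  2.229e-01]
 [-9.000e-04 -1.000e+00  1.000e-04]]
top
square 1505 mean [0.5273 0.0544] fit [0.5288 0.0542] 0.0458 rect ((0.52745521068573, 0.05436088144779205), (0.07210445404052734, 0.07213545590639114), 75.06240844726562) px 316.2 271.6 z 0.0496
round 1028 mean [0.5485 0.2273] fit [0.5487 0.2276] 0.0355 rect ((0.5485258102416992, 0.22735297679901123), (0.07028934359550476, 0.07033618539571762), 43.80595397949219) px 210.6 261.1 z 0.0495
capA 329 mean [ 0.5684 -0.1528] fit [ 0.5686 -0.1531] 0.0156 rect ((0.5684927105903625, -0.15342900156974792), (0.03055461496114731, 0.030382685363292694), 44.04289627075195) px 448.0 239.7 z 0.0955
capB 326 mean [ 0.5664 -0.2526] fit [ 0.5666 -0.2529] 0.0156 rect ((0.5664099454879761, -0.25328823924064636), (0.030835948884487152, 0.03037649765610695), 88.74974822998047) px 512.6 239.4 z 0.0955
tray 7026 mean [ 0.5662 -0.2015] fit [ 0.5706 -0.1999] 0.1067 rect ((0.5678552389144897, -0.20357388257980347), (0.21109701693058014, 0.11066362261772156), 88.94696044921875) px 468.7 246.4 z 0.0216
j
[... 818 characters left out ...]
7.73828125) px 211.8 248.8 z 0.0966
capB 228 mean [ 0.5706 -0.2524] fit [ 0.5693 -0.2519] 0.0161 rect ((0.5698100328445435, -0.252119779586792), (0.032368022948503494, 0.030140092596411705), 1.322996973991394) px 158.2 271.7 z 0.0967
tray 4531 mean [ 0.5792 -0.21  ] fit [ 0.5721 -0.2019] 0.1095 rect ((0.5694625973701477, -0.20154400169849396), (0.21139898896217346, 0.11527657508850098), 89.14257049560547) px 189.0 296.2 z 0.0229
jar 374 mean [0.6956 0.2938] fit [0.6931 0.2972] 0.0253 rect ((0.6928303837776184, 0.2975977659225464), (0.048693522810935974, 0.05164027959108353), 45.404964447021484) px 438.5 203.9 z 0.0705
sq 150 [0.5168 0.0606 0.0344] 0.0003
rd 219 [0.5407 0.2207 0.0296] -0.0017
```

drive_tool(targets="1 0 0 0 -6.4; 1 -1 0 -0.5 -6.5; 1 -1 0 -0.5 0; 1 -1 0 -0.5 0; 1 -1 0 -0.5 0; 1 -1 0 -0.5 0; 1 -1 0 -0.5 0; 1 -1 0 -0.5 0; 1 -1 0 -0.5 0; 1 -1 0 -0.5 0; 1 -1 0 -0.5 0; 1 -1 0 -0.5 0")

```text
clock: 1.6
tool_pos: [0.3012, 0.2768, 0.2146]
ee_rot: [-1.209, -1.209, 1.21]
force: [0.5, 0.1, -0.1]
opening: 0.0953
```

drive_tool(targets="1 -1 0 -0.6 0; 1 -1 0 -0.6 0; 1 -1 0 -0.6 0; 1 -1 0 -0.6 0; 1 -1 0 -0.6 0; 1 -1 0 -0.6 0; 1 -1 0 -0.6 0; 1 -1 0 -0.6 0; 1 -1 0 -0.6 0; 1 -1 0 -0.6 0; 1 -1 0 -0.6 0; 1 -1 0 -0.6 0")

```text
clock: 3.1
tool_pos: [0.5174, -0.0832, 0.2144]
ee_rot: [-1.209, -1.209, 1.209]
force: [-0.5, 0.4, 0.1]
opening: 0.0952
```

```bash
python3 - <<'E'
from h import *
from bench import ctrl
from scipy.spatial.transform import Rotation as R
s=ctrl.state();print(s['clock'],s['tool_pos'],R.from_rotvec(s['ee_rot']).as_matrix().round(4),s['joints'].round(3),s['force'])
m=ctrl.camera_model("wrist");p,d=ctrl.camera("wrist");cv2.imwrite("pics/w1.png",p[:,:,::-1]);np.savez("w1.npz",p=p,d=d,**{k:np.array(v) for k,v in m.items()});print(m)
E
```

```text
3.1 [ 0.5174188  -0.08315968  0.21438757] [[-2.e-04 -4.e-04 -1.e+00]
 [ 1.e+00  3.e-04 -2.e-04]
 [ 3.e-04 -1.e+00  4.e-04]] [-0.286  0.349  1.804  0.     0.989 -1.857] [-0.48164016  0.43197668  0.07879711]
{'vfov': 71.14008693047434, 'cx': 315.0957960018837, 'cy': 235.96952382217722, 'world_from_camera': array([[-2.33513358e-04,  9.54751954e-01,  2.97403182e-01,
         4.32927135e-01],
       [ 9.99999806e-01,  5.11978121e-05,  6.20814145e-04,
        -8.33049343e-02],
       [ 5.77497125e-04,  2.97403269e-01, -9.54751780e-01,
         3.85472973e-01],
       [ 0.00000000e+00,  0.00000000e+00,  0.00000000e+00,
         1.00000000e+00]])}
```

View pics/w1.png

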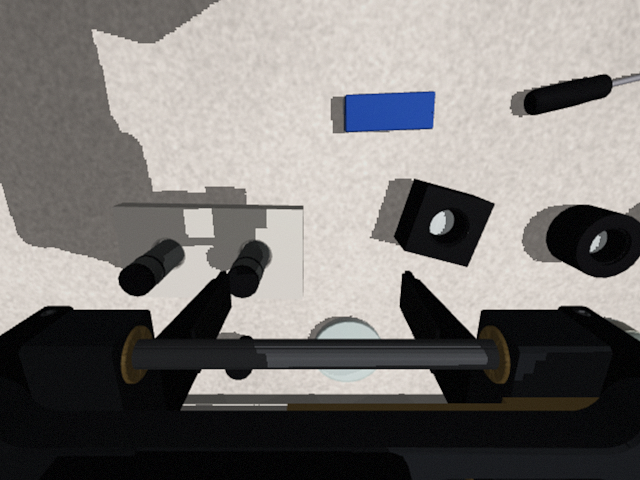

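The wrist view shows caps at about (143,275) and (243,278), the square holder at (447,222) and the black round holder at (600,240).

```bash
cat > meas.py <<'E'
from h import *
def meas(z,boxes):
    w=pts(z['p'],z['d'],z)
    for name,(x0,x1,y0,y1,zl,zh) in boxes.items():
        m=(w[...,0]>x0)&(w[...,0]<x1)&(w[...,1]>y0)&(w[...,1]<y1)&(w[...,2]>zl)&(w[...,2]<zh)
        q=w[m][:,:2].astype(np.float32);v,u=np.nonzero(m)
        h=cv2.convexHull(q)[:,0].astype(float)
        A=np.c_[2*h,np.ones(len(h))];b=(h**2).sum(1);c=np.linalg.lstsq(A,b,rcond=None)[0]
        print(name,len(q),'mean',q.mean(0).round(4),'fit',c[:2].round(4),round(np.sqrt(c[2]+c[:2]@c[:2]),4),'rect',np.round(cv2.minAreaRect(q)[0],4),np.round(cv2.minAreaRect(q)[1],4),'px',u.mean().round(1),v.mean().round(1),'z',np.median(w[m][:,2]).round(4))
B=dict(square=(.45,.6,-.03,.12,.046,.056),round=(.45,.6,.16,.285,.046,.056),A=(.5,.62,-.20,-.12,.092,.1),B=(.5,.62,-.30,-.205,.092,.1),tray=(.45,.65,-.35,-.08,.017,.028))
E
python3 - <<'E'
from meas import *
meas(load("w1.npz"),B)
E
```

```text
square 3876 mean [0.5258 0.0546] fit [0.5265 0.0541] 0.0466 rect [0.5273 0.0553] [0.0734 0.0721] px 448.2 225.0 z 0.0508
round 2614 mean [0.5475 0.2257] fit [0.5484 0.2274] 0.0356 rect [0.5497 0.225 ] [0.0724 0.0664] px 607.7 244.9 z 0.0507
A 782 mean [ 0.5673 -0.1507] fit [ 0.5681 -0.152 ] 0.0154 rect [ 0.5683 -0.1502] [0.0319 0.0268] px 243.2 281.0 z 0.0967
B 891 mean [ 0.5658 -0.2512] fit [ 0.5665 -0.2522] 0.016 rect [ 0.5666 -0.2519] [0.0315 0.0316] px 136.2 279.5 z 0.0967
tray 12554 mean [ 0.5567 -0.1969] fit [ 0.5707 -0.2022] 0.1108 rect [ 0.5676 -0.2027] [0.2105 0.111 ] px 215.1 244.4 z 0.0228
```

drive_tool(targets="1 -0.77 0.5 -0.56 0; 1 -0.77 0.5 -0.56 0; 1 -0.77 0.5 -0.56 0; 1 0 1 0 0; 1 0 1 0 0; 1 0 1 0 0; 1 0 0.57 0 0; 0.2 0 0 0 0; 0.2 0 0 0 0", squeeze=20)

```text
clock: 4.28
tool_pos: [0.5679, -0.1515, 0.0634]
ee_rot: [-1.21, -1.21, 1.209]
force: [-0.2, 0.1, 0.0]
opening: 0.0806
```

drive_tool(targets="0.2 0 0 0 0")

```text
clock: 4.4
tool_pos: [0.5679, -0.1515, 0.0636]
ee_rot: [-1.211, -1.21, 1.209]
force: [-0.3, -0.1, 0.2]
opening: 0.0706
```

drive_tool(targets="0.2 0 0 0 0")

```text
clock: 4.53
tool_pos: [0.5677, -0.1514, 0.0632]
ee_rot: [-1.21, -1.21, 1.209]
force: [0.6, 0.1, 0.1]
opening: 0.0609
```

```bash
python3 - <<'E'
from meas import *
from bench import ctrl
s=ctrl.state();print(s['clock'],s['tool_pos'],s['force'],s['moment'])
m=ctrl.camera_model("wrist");p,d=ctrl.camera("wrist");cv2.imwrite("pics/w2.png",p[:,:,::-1]);np.savez("w2.npz",p=p,d=d,**{k:np.array(v) for k,v in m.items()})
meas(load("w2.npz"),B)
print(ctrl.state()['force'])
E
```

```text
4.525 [ 0.56773926 -0.15142106  0.06322285] [0.57317034 0.1380142  0.14739746] [ 0.03631881 -0.00688296  0.03171559]
square 2973 mean [0.5353 0.0231] fit [0.5291 0.0321] 0.0306 rect [0.5315 0.0194] [0.0649 0.0275] px 621.8 226.7 z 0.0507Traceback (most recent call last):
  File "<stdin>", line 5, in <module>
  File "meas.py", line 7, in meas
    h=cv2.convexHull(q)[:,0].astype(float)
      ~~~~~~~~~~~~~~~~~^^^^^
TypeError: 'NoneType' object is not subscriptable
```

View pics/w2.png

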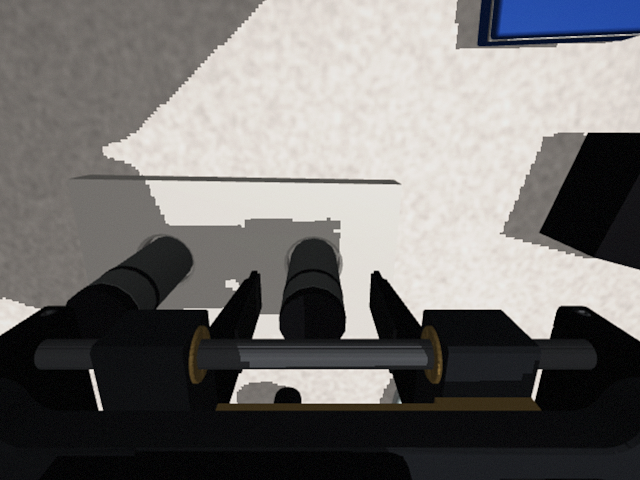

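drive_tool(targets="-1 0 0 0 0; -1 0 0 0 0; -1 0 0 0 0; -1 0 0 0 0; -1 0 0 0 0; -1 0 0 0 0", squeeze=50)

```text
clock: 5.32
tool_pos: [0.5675, -0.1513, 0.0624]
ee_rot: [-1.209, -1.209, 1.209]
force: [-0.1, -0.4, -1.2]
opening: 0.0306
```

drive_tool(targets="-1 0 -0.2 0 0; -1 0 -0.3 0 0; -1 0 -0.3 0 0; -1 0 0 0 0; -1 0 0 0 0; -1 0 0 0 0")

```text
clock: 6.08
tool_pos: [0.5673, -0.1513, 0.0863]
ee_rot: [-1.209, -1.209, 1.209]
force: [-0.3, 0.0, -0.5]
opening: 0.0307
```

drive_tool(targets="-1 0 0 0 0")

```text
clock: 6.2
tool_pos: [0.5674, -0.1513, 0.0862]
ee_rot: [-1.209, -1.209, 1.209]
force: [-0.4, 1.2, -2.0]
opening: 0.031
```

drive_tool(targets="-1 0 0 0 0")

```text
clock: 6.32
tool_pos: [0.5674, -0.1513, 0.0864]
ee_rot: [-1.209, -1.209, 1.209]
force: [0.5, 0.2, -0.5]
opening: 0.0305
```

drive_tool(targets="-1 0 0 0 0")

```text
clock: 6.45
tool_pos: [0.5675, -0.1513, 0.0865]
ee_rot: [-1.209, -1.209, 1.209]
force: [-0.5, 0.3, -1.6]
opening: 0.0307
```

```bash
python3 - <<'E'
from meas import *
from bench import ctrl
s=ctrl.state();print(s['clock'],s['tool_pos'],s['force'],s['moment'],s['opening'])
m=ctrl.camera_model("wrist");p,d=ctrl.camera("wrist");cv2.imwrite("pics/w3.png",p[:,:,::-1]);np.savez("w3.npz",p=p,d=d,**{k:np.array(v) for k,v in m.items()})
print(ctrl.state()['force'])
E
```

```text
6.45 [ 0.56747265 -0.15134808  0.0864569 ] [-0.53631082  0.33533164 -1.61327482] [0.06027529 0.00200876 0.01088764] 0.030711917357093367
[-0.74480886 -0.2874079  -0.72618682]
```

View pics/w3.png

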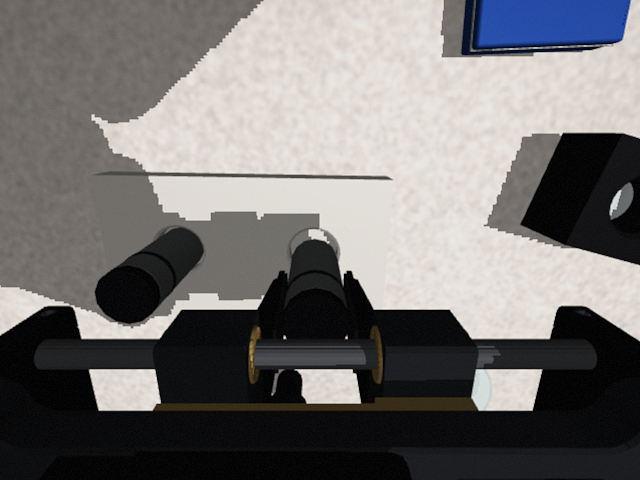

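```bash
python3 - <<'E'
from bench import ctrl
import numpy as np
F=[]
for i in range(10):
    ctrl.camera("wrist");F.append(ctrl.state()['force'])
F=np.array(F);print(F[:,2].round(2),F.mean(0),F.std(0)/10**.5,ctrl.state()['clock'])
E
```

```text
[-1.01 -1.29 -1.18 -1.16 -0.86 -1.01 -1.3  -0.3  -1.07 -1.11] [-0.05143346 -0.15561223 -1.0287358 ] [0.16748207 0.08925797 0.08616249] 7.0
```

Weight is about 1.0 N, so this one is the empty canister and goes to the round holder.

drive_tool(targets="-1 0 -0.8 0 0; -1 0.4 -0.8 0 0; -1 0.8 0 0.06 0; -1 1 0 0.06 0; -1 1 0 0.06 0; -1 1 0 0.06 0; -1 1 0 0.06 0; -1 1 0 0.06 0; -1 1 0 0.06 0; -1 1 0 0.06 0; -1 1 0 0.06 0; -1 1 0 0.06 0")

```text
clock: 8.5
tool_pos: [0.5492, 0.1556, 0.1346]
ee_rot: [-1.209, -1.21, 1.209]
force: [0.1, -0.2, -1.4]
opening: 0.0312
```

drive_tool(targets="-1 1 0 0.03 0; -1 0.8 0 0 0; -1 0.5 0 0 0; -1 0.15 0 0 0; -1 0 0 0 0; -1 0 0 0 0")

```text
clock: 9.25
tool_pos: [0.5486, 0.2275, 0.1346]
ee_rot: [-1.209, -1.209, 1.209]
force: [0.3, 0.9, -0.8]
opening: 0.0307
```

```bash
cat > look.py <<'E'
from meas import *
from bench import ctrl
import sys
def look(n,bx):
    s=ctrl.state();print(s['clock'],s['tool_pos'].round(4),s['force'].round(2),s['opening'])
    m=ctrl.camera_model("wrist");p,d=ctrl.camera("wrist");cv2.imwrite(f"pics/{n}.png",p[:,:,::-1]);np.savez(n+".npz",p=p,d=d,**{k:np.array(v) for k,v in m.items()})
    for k in bx:
        try: meas(load(n+".npz"),{k:B[k]})
        except Exception as e: print(k,'none')
E
python3 -c "
from look import *
look('w4',['square','round'])"
```

```text
9.25 [0.5486 0.2275 0.1346] [ 0.32  0.94 -0.78] 0.030739087214551493
square 7072 mean [0.5255 0.0557] fit [0.5272 0.0551] 0.0477 rect [0.5273 0.0547] [0.0742 0.073 ] px 94.8 213.2 z 0.0507
round 3313 mean [0.5388 0.2292] fit [0.5483 0.2286] 0.0356 rect [0.5446 0.2286] [0.0716 0.0636] px 317.3 229.9 z 0.0507
```

View pics/w4.png

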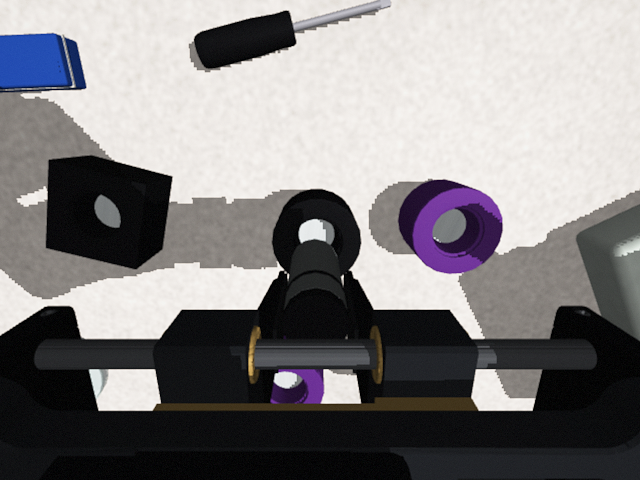

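```bash
python3 -c "
from meas import *
z=load('w4.npz');w=pts(z['p'],z['d'],z)
c=(abs(w[...,0]-.549)<.03)&(abs(w[...,1]-.2275)<.03)&(w[...,2]>.075)&(w[...,2]<.2)
h,e=np.histogram(w[c][:,2],40);print([(round(a,3),b) for a,b in zip(e,h) if b>30])
meas(z,dict(cap=(.52,.58,.2085,.2465,.16,.175)))
for zl in (.085,.1,.115,.13):
  q=w[(abs(w[...,0]-.549)<.03)&(abs(w[...,1]-.2275)<.02)&(w[...,2]>zl)&(w[...,2]<zl+.01)]
  if len(q)>20:
    A=np.c_[2*q[:,:2],np.ones(len(q))];s=np.linalg.lstsq(A,(q[:,:2]**2).sum(1),rcond=None)[0];print(zl,len(q),s[:2],np.sqrt(s[2]+s[:2]@s[:2]),q.min(0),q.max(0))
"
```

```text
[(np.float64(0.085), np.int64(33)), (np.float64(0.088), np.int64(57)), (np.float64(0.091), np.int64(56)), (np.float64(0.094), np.int64(63)), (np.float64(0.097), np.int64(59)), (np.float64(0.1), np.int64(65)), (np.float64(0.103), np.int64(66)), (np.float64(0.105), np.int64(68)), (np.float64(0.108), np.int64(74)), (np.float64(0.111), np.int64(76)), (np.float64(0.114), np.int64(73)), (np.float64(0.117), np.int64(73)), (np.float64(0.12), np.int64(99)), (np.float64(0.123), np.int64(81)), (np.float64(0.125), np.int64(90)), (np.float64(0.128), np.int64(102)), (np.float64(0.131), np.int64(100)), (np.float64(0.134), np.int64(126)), (np.float64(0.137), np.int64(132)), (np.float64(0.14), np.int64(124)), (np.float64(0.143), np.int64(237)), (np.float64(0.146), np.int64(203)), (np.float64(0.148), np.int64(202)), (np.float64(0.151), np.int64(237)), (np.float64(0.154), np.int64(230)), (np.float64(0.157), np.int64(273)), (np.float64(0.16), np.int64(261)), (np.float64(0.163), np.int64(300)), (np.float64(0.166), np.int64(522)), (np.float64(0.168), np.int64(2429)), (np.float64(0.171), np.int64(186)), (n
[... 234 characters left out ...]
p.int64(152)), (np.float64(0.194), np.int64(128)), (np.float64(0.197), np.int64(94))]
cap 3393 mean [0.5441 0.2276] fit [0.545  0.2274] 0.0191 rect [0.5455 0.228 ] [0.0243 0.0379] px 315.5 313.1 z 0.1691
0.085 166 [0.54984822 0.2270088 ] 0.015779053997548947 [0.53358361 0.2114732  0.08531996] [0.54625319 0.24255676 0.09497863]
0.1 238 [0.54979848 0.22713522] 0.015717411083959465 [0.53362719 0.21162333 0.10000661] [0.54596118 0.24261781 0.10999903]
0.115 292 [0.54978946 0.2272736 ] 0.015710229893823185 [0.53347624 0.21180702 0.11500633] [0.54617994 0.24282307 0.12496645]
0.13 413 [0.55039635 0.22748962] 0.017373407551513325 [0.53346159 0.20768576 0.13003216] [0.54607238 0.24742859 0.13999667]
```

drive_tool(targets="-1 0.03 0.3 0.04 0; -1 0 0.5 0 0; -1 0 0.15 0 0; -1 0 0.15 0 0; -1 0 0.1 0 0; -1 0 0.1 0 0; -1 0 0 0 0")

```text
clock: 10.18
tool_pos: [0.5472, 0.229, 0.0955]
ee_rot: [-1.209, -1.209, 1.209]
force: [-0.3, -0.2, -0.6]
opening: 0.0308
```

drive_tool(targets="-1 0 0.1 0 0; -1 0 0.1 0 0; -1 0 0.1 0 0; -1 0 0 0 0")

```text
clock: 10.68
tool_pos: [0.5471, 0.229, 0.0862]
ee_rot: [-1.209, -1.209, 1.21]
force: [0.6, 0.5, -0.9]
opening: 0.0307
```

drive_tool(targets="-1 0 0.06 0 0; -1 0 0.06 0 0; -1 0 0 0 0")

```text
clock: 11.05
tool_pos: [0.5472, 0.229, 0.0828]
ee_rot: [-1.209, -1.209, 1.21]
force: [-0.4, 0.5, -0.5]
opening: 0.0306
```

drive_tool(targets="-1 0 0.06 0 0; -1 0 0.06 0 0; -1 0 0 0 0")

```text
clock: 11.42
tool_pos: [0.5474, 0.2291, 0.0795]
ee_rot: [-1.209, -1.21, 1.209]
force: [0.3, -0.2, 1.7]
opening: 0.0305
```

drive_tool(targets="-1 0 0.06 0 0; -1 0 0.06 0 0; -1 0 0 0 0")

```text
clock: 11.8
tool_pos: [0.5473, 0.229, 0.0756]
ee_rot: [-1.209, -1.21, 1.209]
force: [-0.4, -0.7, 2.9]
opening: 0.0308
```

drive_tool(targets="-1 0 0.05 0 0; -1 0 0 0 0")

```text
clock: 12.05
tool_pos: [0.5473, 0.229, 0.0742]
ee_rot: [-1.209, -1.21, 1.209]
force: [0.3, -0.5, 3.7]
opening: 0.031
```

drive_tool(targets="-1 0 0.03 0 0; -1 0 0 0 0")

```text
clock: 12.3
tool_pos: [0.5473, 0.229, 0.0733]
ee_rot: [-1.209, -1.21, 1.209]
force: [-0.5, -1.0, 2.8]
opening: 0.0308
```

drive_tool(targets="-1 0 0.03 0 0; -1 0 0 0 0")

```text
clock: 12.55
tool_pos: [0.5473, 0.229, 0.0724]
ee_rot: [-1.209, -1.21, 1.209]
force: [1.1, -0.1, 2.8]
opening: 0.0305
```

drive_tool(targets="-1 0 0.02 0 0; -1 0 0 0 0")

```text
clock: 12.8
tool_pos: [0.5473, 0.229, 0.0718]
ee_rot: [-1.209, -1.21, 1.209]
force: [0.8, -0.5, 3.7]
opening: 0.0306
```

drive_tool(targets="-1 0 0.02 0 0; -1 0 0 0 0")

```text
clock: 13.05
tool_pos: [0.5473, 0.2291, 0.0712]
ee_rot: [-1.209, -1.21, 1.209]
force: [0.1, -0.6, 3.7]
opening: 0.0309
```

drive_tool(targets="-1 0 0.02 0 0; -1 0 0 0 0")

```text
clock: 13.3
tool_pos: [0.5473, 0.229, 0.0706]
ee_rot: [-1.209, -1.209, 1.209]
force: [0.6, -0.4, 3.0]
opening: 0.0308
```

drive_tool(targets="-1 0 0.02 0 0; -1 0 0 0 0")

```text
clock: 13.55
tool_pos: [0.5472, 0.2291, 0.07]
ee_rot: [-1.209, -1.209, 1.209]
force: [0.1, 0.3, 4.2]
opening: 0.031
```

drive_tool(targets="-1 0 0.02 0 0; -1 0 0 0 0")

```text
clock: 13.8
tool_pos: [0.5473, 0.2291, 0.0697]
ee_rot: [-1.209, -1.21, 1.209]
force: [-1.1, -0.1, 6.8]
opening: 0.0307
```

drive_tool(targets="-1 0 0.02 0 0; -1 0 0 0 0")

```text
clock: 14.05
tool_pos: [0.5474, 0.2291, 0.0694]
ee_rot: [-1.209, -1.21, 1.209]
force: [-0.9, -1.7, 10.8]
opening: 0.0309
```

drive_tool(targets="-1 0 0.02 0 0; -1 0 0 0 0")

```text
clock: 14.3
tool_pos: [0.5475, 0.229, 0.0691]
ee_rot: [-1.21, -1.21, 1.209]
force: [-0.8, -2.0, 12.8]
opening: 0.0305
```

drive_tool(targets="-1 0 0.01 0 0; -1 0 0 0 0; -1 0 0 0 0")

```text
clock: 14.68
tool_pos: [0.5475, 0.2291, 0.069]
ee_rot: [-1.21, -1.21, 1.209]
force: [-1.7, -0.8, 14.7]
opening: 0.0308
```

```bash
python3 -c "
from look import *
F=[]
for i in range(4): ctrl.camera('wrist');F.append(ctrl.state()['force'])
print(np.round(F,2))
look('w5',['square'])"
```

```text
[[-1.88 -1.92 14.84]
 [-1.68 -1.51 13.87]
 [-1.71 -1.44 14.51]
 [-1.03 -1.42 13.87]]
14.875 [0.5475 0.2291 0.069 ] [-1.03 -1.42 13.87] 0.030989556431414197
square 7610 mean [0.5287 0.0706] fit [0.5305 0.0663] 0.0403 rect [0.5301 0.0647] [0.0541 0.0732] px 49.7 245.2 z 0.0507
```

View pics/w5.png

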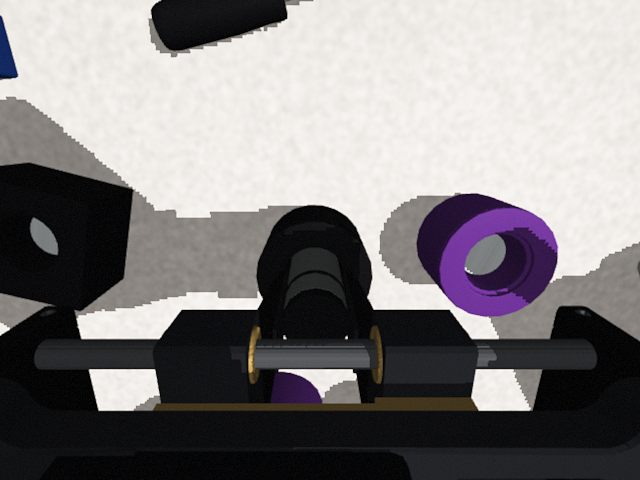

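Pad force is about 15 N (14.3 N read, plus the 0.9 N weight). Releasing now.

drive_tool(targets="0.4 0 0 0 0; 0.4 0 0 0 0; 0.4 0 0 0 0; 0.4 0 -0.3 0 0; 0.4 0 -0.8 0 0; 0.4 0 -1 0 0; 0.4 0 0 0 0; 0.4 0 0 0 0")

```text
clock: 15.92
tool_pos: [0.547, 0.229, 0.1307]
ee_rot: [-1.209, -1.209, 1.21]
force: [0.1, 0.3, -0.0]
opening: 0.0669
```

```bash
python3 -c "
from look import *
B['can']=(.5,.6,.2,.255,.09,.115)
look('w6',['square','round','can'])"
```

```text
15.925 [0.547  0.229  0.1307] [ 0.06  0.29 -0.04] 0.06685739572464003
square 7258 mean [0.5254 0.0557] fit [0.5283 0.0558] 0.0482 rect [0.5273 0.0551] [0.0737 0.0729] px 90.1 216.1 z 0.0507
round 3522 mean [0.5388 0.2287] fit [0.5482 0.2286] 0.0356 rect [0.545  0.2284] [0.0645 0.0708] px 314.8 233.3 z 0.0508
can 2067 mean [0.5461 0.2286] fit [0.5482 0.2287] 0.0159 rect [0.5482 0.2286] [0.0315 0.0312] px 314.7 268.8 z 0.1048
```

View pics/w6.png

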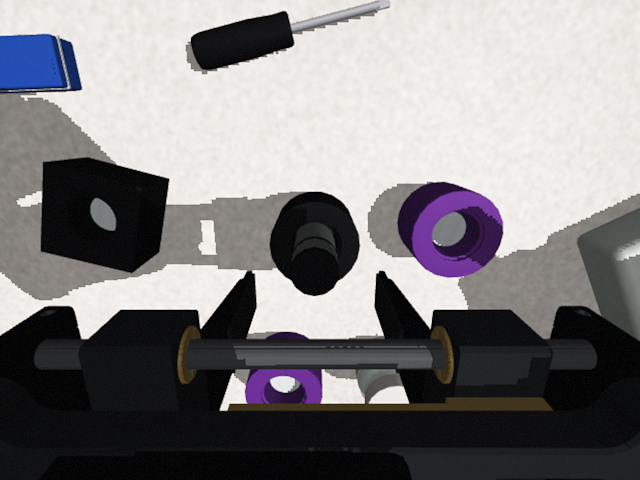

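drive_tool(targets="0.4 -0.6 0 -0.05 0; 0.4 -1 0 -0.05 0; 0.4 -1 0 -0.05 0; 0.4 -1 0 -0.05 0; 0.4 -1 0 -0.05 0; 0.4 -1 0 -0.05 0; 0.4 -1 0 -0.05 0; 0.4 -1 0 -0.05 0; 0.4 -1 0 -0.05 0; 0.4 -1 0 -0.05 0; 0.4 -1 0 -0.05 0; 0.4 -1 0 -0.05 0")

```text
clock: 17.48
tool_pos: [0.5647, -0.1209, 0.1303]
ee_rot: [-1.208, -1.208, 1.209]
force: [0.3, 0.3, -0.6]
opening: 0.0667
```

drive_tool(targets="0.4 -1 0 -0.07 0; 0.4 -1 0 0 0; 0.4 -1 0 0 0; 0.4 -0.8 0 0 0; 0.4 -0.45 0 0 0; 0.4 -0.2 0 0 0; 0.4 0 0 0 0; 0.4 0 0 0 0")

```text
clock: 18.48
tool_pos: [0.5676, -0.2517, 0.1309]
ee_rot: [-1.208, -1.21, 1.21]
force: [-1.1, -0.1, 0.8]
opening: 0.0667
```

```bash
python3 -c "
from look import *
look('w7',['B'])"
```

```text
18.475 [ 0.5676 -0.2517  0.1309] [-1.14 -0.12  0.84] 0.06668880278034382
B 1733 mean [ 0.5659 -0.2526] fit [ 0.5668 -0.2526] 0.0157 rect [ 0.5666 -0.2525] [0.0304 0.0316] px 313.9 263.3 z 0.0968
```

View pics/w7.png

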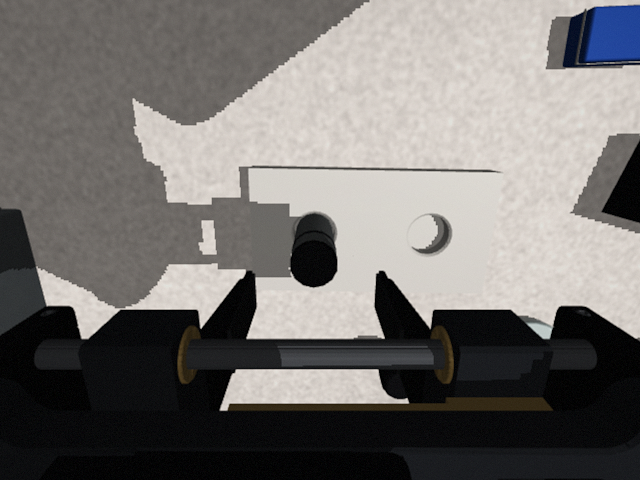

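drive_tool(targets="0.4 -0.03 0.7 0 0; 0.4 0 0.9 0 0; 0.4 0 0.5 0 0; 0.4 0 0.18 0 0; 0.4 0 0 0 0; -1 0 0 0 0; -1 0 0 0 0; -1 0 0 0 0; -1 0 0 0 0; -1 0 0 0 0; -1 0 0 0 0", squeeze=50)

```text
clock: 19.9
tool_pos: [0.5675, -0.2532, 0.0626]
ee_rot: [-1.209, -1.21, 1.209]
force: [0.6, 2.0, 1.8]
opening: 0.0308
```

drive_tool(targets="-1 0 -0.2 0 0; -1 0 -0.3 0 0; -1 0 -0.3 0 0; -1 0 0 0 0; -1 0 0 0 0; -1 0 0 0 0")

```text
clock: 20.65
tool_pos: [0.5674, -0.2533, 0.0862]
ee_rot: [-1.208, -1.209, 1.209]
force: [0.5, -0.0, -2.4]
opening: 0.0311
```

```bash
python3 -c "
from look import *
F=[]
for i in range(8): ctrl.camera('wrist');F.append(ctrl.state()['force'])
print(np.round(F,2),np.mean(F,0))
look('w8',[])"
```

```text
[[-0.12  0.93 -3.37]
 [-0.32 -0.03 -3.32]
 [-0.07 -1.05 -3.98]
 [-0.3   0.3  -3.25]
 [-0.08 -0.   -3.8 ]
 [ 0.31  0.09 -3.43]
 [-0.8   0.03 -2.99]
 [ 0.59 -0.98 -3.26]] [-0.09820383 -0.08914971 -3.42491379]
21.05 [ 0.5675 -0.2534  0.0864] [ 0.59 -0.98 -3.26] 0.030868310882899597
```

View pics/w8.png

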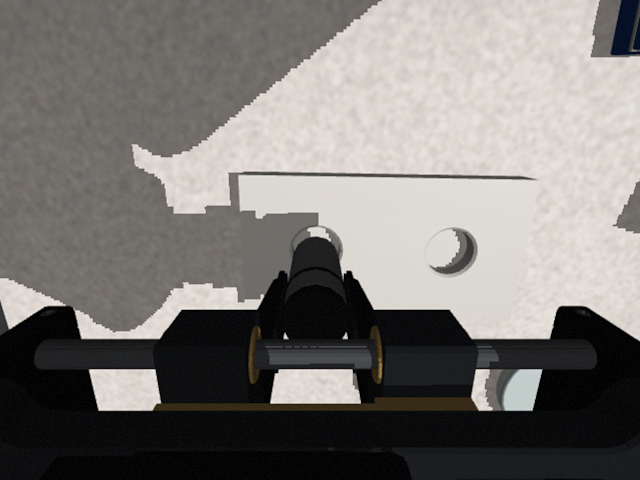

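This one weighs about 3.4 N, so it is full and goes to the square holder.

drive_tool(targets="-1 0 -0.8 0 0; -1 0.4 -0.8 0.1 0; -1 0.8 0 0.1 0; -1 1 0 0.15 0; -1 1 0 0.15 0; -1 1 0 0.15 0; -1 1 0 0.15 0; -1 1 0 0.15 0; -1 1 0 0.15 0; -1 1 0 0.15 0; -1 1 0 0.1 0; -1 0.7 0 0 0")

```text
clock: 22.6
tool_pos: [0.5255, 0.0458, 0.1336]
ee_rot: [-1.207, -1.209, 1.211]
force: [0.4, 0.1, -3.7]
opening: 0.0307
```

drive_tool(targets="-1 0.38 0 0 0; -1 0 0 0 0; -1 0 0 0 0")

```text
clock: 22.98
tool_pos: [0.5268, 0.0546, 0.1343]
ee_rot: [-1.209, -1.209, 1.209]
force: [-0.5, 0.4, -3.5]
opening: 0.0308
```

```bash
cat > axis.py <<'E'
from look import *
def axis(n,zs):
    z=load(n+'.npz');w=pts(z['p'],z['d'],z);t=ctrl.state()['tool_pos']
    for zl in zs:
      q=w[(abs(w[...,0]-t[0])<.03)&(abs(w[...,1]-t[1])<.02)&(w[...,2]>zl)&(w[...,2]<zl+.01)]
      if len(q)>20:
        A=np.c_[2*q[:,:2],np.ones(len(q))];s=np.linalg.lstsq(A,(q[:,:2]**2).sum(1),rcond=None)[0];print(zl,len(q),s[:2].round(4),np.sqrt(s[2]+s[:2]@s[:2]).round(4))
E
python3 -c "
from axis import *
look('w9',['square'])
axis('w9',(.085,.1,.115))"
```

```text
22.975 [0.5268 0.0546 0.1343] [-0.54  0.41 -3.49] 0.030756072907768498
square 4677 mean [0.5158 0.0542] fit [0.5239 0.0536] 0.0457 rect [0.5274 0.0551] [0.0721 0.0727] px 314.7 228.5 z 0.0508
0.085 181 [0.5264 0.0551] 0.0157
0.1 232 [0.5263 0.055 ] 0.0157
0.115 284 [0.5263 0.0549] 0.0157
```

View pics/w9.png

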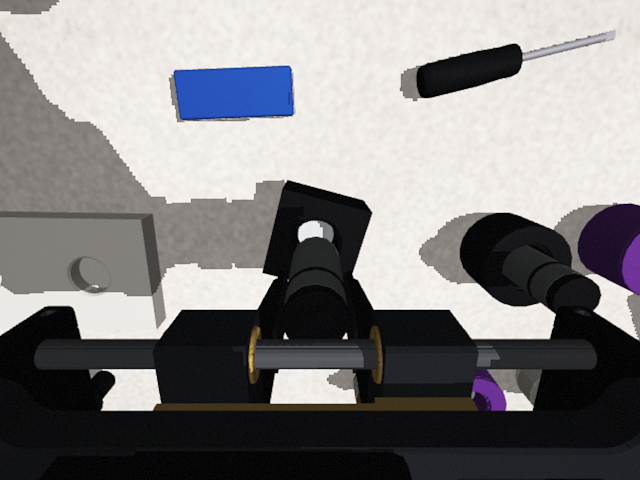

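drive_tool(targets="-1 0 0.3 -0.035 0; -1 0 0.5 0 0; -1 0 0.15 0 0; -1 0 0.15 0 0; -1 0 0.1 0 0; -1 0 0.1 0 0; -1 0 0 0 0")

```text
clock: 23.9
tool_pos: [0.5279, 0.0551, 0.0955]
ee_rot: [-1.209, -1.209, 1.209]
force: [0.8, 0.5, -3.2]
opening: 0.0312
```

drive_tool(targets="-1 0 0.1 0 0; -1 0 0.1 0 0; -1 0 0.1 0 0; -1 0 0 0 0")

```text
clock: 24.4
tool_pos: [0.5278, 0.055, 0.0863]
ee_rot: [-1.209, -1.209, 1.21]
force: [-0.4, 0.5, -2.7]
opening: 0.0307
```

drive_tool(targets="-1 0 0.06 0 0; -1 0 0.06 0 0; -1 0 0 0 0")

```text
clock: 24.78
tool_pos: [0.5279, 0.055, 0.0828]
ee_rot: [-1.209, -1.209, 1.209]
force: [-0.5, -1.0, -4.1]
opening: 0.0307
```

drive_tool(targets="-1 0 0.06 0 0; -1 0 0.06 0 0; -1 0 0 0 0")

```text
clock: 25.15
tool_pos: [0.528, 0.055, 0.0793]
ee_rot: [-1.209, -1.21, 1.209]
force: [-0.4, -0.3, -2.2]
opening: 0.0304
```

drive_tool(targets="-1 0 0.06 0 0; -1 0 0.06 0 0; -1 0 0 0 0")

```text
clock: 25.52
tool_pos: [0.528, 0.0551, 0.0757]
ee_rot: [-1.209, -1.21, 1.209]
force: [-0.0, -0.2, 0.2]
opening: 0.0302
```

drive_tool(targets="-1 0 0.05 0 0; -1 0 0 0 0")

```text
clock: 25.78
tool_pos: [0.528, 0.0551, 0.0742]
ee_rot: [-1.209, -1.21, 1.209]
force: [-0.9, -0.8, 0.2]
opening: 0.0304
```

drive_tool(targets="-1 0 0.04 0 0; -1 0 0 0 0")

```text
clock: 26.02
tool_pos: [0.528, 0.055, 0.073]
ee_rot: [-1.209, -1.21, 1.209]
force: [-0.0, 0.4, -0.9]
opening: 0.0303
```

drive_tool(targets="-1 0 0.03 0 0; -1 0 0 0 0")

```text
clock: 26.28
tool_pos: [0.528, 0.055, 0.0721]
ee_rot: [-1.209, -1.21, 1.209]
force: [-0.2, -0.1, 0.8]
opening: 0.0307
```

drive_tool(targets="-1 0 0.02 0 0; -1 0 0 0 0")

```text
clock: 26.52
tool_pos: [0.528, 0.0551, 0.0715]
ee_rot: [-1.209, -1.21, 1.209]
force: [-0.5, 0.0, 1.1]
opening: 0.0306
```

drive_tool(targets="-1 0 0.02 0 0; -1 0 0 0 0")

```text
clock: 26.78
tool_pos: [0.528, 0.055, 0.0709]
ee_rot: [-1.209, -1.209, 1.209]
force: [0.0, -0.5, 0.8]
opening: 0.0308
```

drive_tool(targets="-1 0 0.02 0 0; -1 0 0 0 0")

```text
clock: 27.02
tool_pos: [0.528, 0.0551, 0.0703]
ee_rot: [-1.209, -1.21, 1.209]
force: [-0.5, -0.9, 0.7]
opening: 0.0307
```

drive_tool(targets="-1 0 0.02 0 0; -1 0 0 0 0")

```text
clock: 27.28
tool_pos: [0.528, 0.055, 0.0697]
ee_rot: [-1.209, -1.21, 1.209]
force: [0.4, 0.0, 1.5]
opening: 0.0307
```

drive_tool(targets="-1 0 0.02 0 0; -1 0 0 0 0")

```text
clock: 27.52
tool_pos: [0.5281, 0.055, 0.0694]
ee_rot: [-1.209, -1.21, 1.209]
force: [-1.0, 0.5, 6.2]
opening: 0.0309
```

drive_tool(targets="-1 0 0.02 0 0; -1 0 0 0 0")

```text
clock: 27.78
tool_pos: [0.5281, 0.0551, 0.069]
ee_rot: [-1.209, -1.21, 1.209]
force: [-2.0, 0.7, 8.3]
opening: 0.0307
```

drive_tool(targets="-1 0 0.02 0 0; -1 0 0 0 0; -1 0 0 0 0")

```text
clock: 28.15
tool_pos: [0.5282, 0.0551, 0.0687]
ee_rot: [-1.21, -1.21, 1.209]
force: [-2.2, -0.4, 12.2]
opening: 0.0307
```

```bash
python3 -c "
from look import *
F=[]
for i in range(4): ctrl.camera('wrist');F.append(ctrl.state()['force'])
print(np.round(F,2),ctrl.state()['tool_pos'])"
```

```text
[[-2.84  0.14 13.52]
 [-1.73  0.61 12.24]
 [-2.49  0.68 12.85]
 [-1.75  0.14 12.24]] [0.52818653 0.05508335 0.06870425]
```

Pad force is about 16 N (12.6 N read, plus 3.4 N weight). That is home, so I release.

drive_tool(targets="0.4 0 0 0 0; 0.4 0 0 0 0; 0.4 0 0 0 0; 0.4 0 -0.3 0 0; 0.4 0 -0.8 0 0; 0.4 0 -1 0 0; 0.4 0 -0.5 0 0; 0.4 0 0 0 0; 0.4 0 0 0 0")

```text
clock: 29.48
tool_pos: [0.5276, 0.055, 0.1452]
ee_rot: [-1.208, -1.209, 1.21]
force: [0.5, 0.0, 0.1]
opening: 0.0665
```

```bash
python3 -c "
from look import *
B['canS']=(.48,.58,.03,.08,.09,.115);B['canR']=(.5,.6,.2,.255,.09,.115)
look('w10',['square','round','canS','canR'])
p,d=ctrl.camera('top');cv2.imwrite('pics/top2.png',p[:,:,::-1])
p,d=ctrl.camera('scene');cv2.imwrite('pics/scene2.png',p[:,:,::-1]);m=ctrl.camera_model('scene')
m=dict(m,p=p,d=d)
for k in('canS','canR'): meas(m,{k:B[k]})"
```

```text
29.475 [0.5276 0.055  0.1452] [0.48 0.   0.11] 0.0665082170022983
square 4864 mean [0.5194 0.055 ] fit [0.5267 0.056 ] 0.0476 rect [0.5274 0.0551] [0.0721 0.0728] px 315.1 228.2 z 0.0508
round 3361 mean [0.5427 0.2211] fit [0.5482 0.2281] 0.0358 rect [0.5469 0.2257] [0.0663 0.0712] px 511.9 254.7 z 0.0508
canS 1805 mean [0.5253 0.0554] fit [0.5272 0.0554] 0.0159 rect [0.527  0.0553] [0.0311 0.0316] px 315.7 258.3 z 0.104
canR 2072 mean [0.5456 0.2248] fit [0.5482 0.2282] 0.0162 rect [0.5479 0.2283] [0.0327 0.0312] px 558.2 285.1 z 0.1047
canS 206 mean [0.5337 0.0532] fit [0.53   0.0553] 0.0162 rect [0.5305 0.0548] [0.0309 0.0319] px 294.3 195.8 z 0.1034
canR 184 mean [0.5546 0.225 ] fit [0.5508 0.2279] 0.0165 rect [0.551  0.2278] [0.0324 0.0319] px 367.0 171.6 z 0.1038
```

View pics/w10.png

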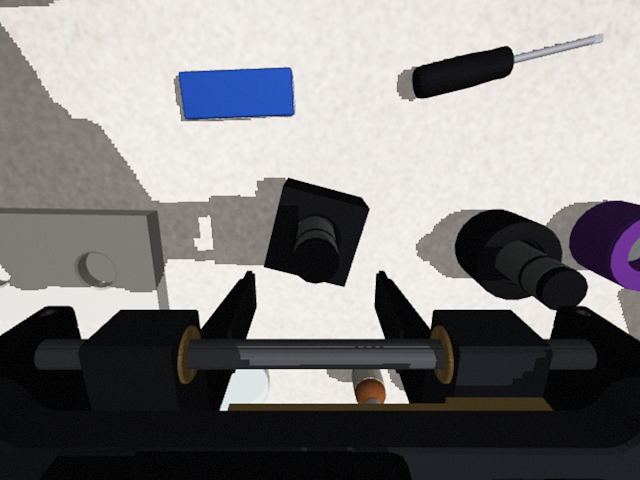

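View pics/scene2.png

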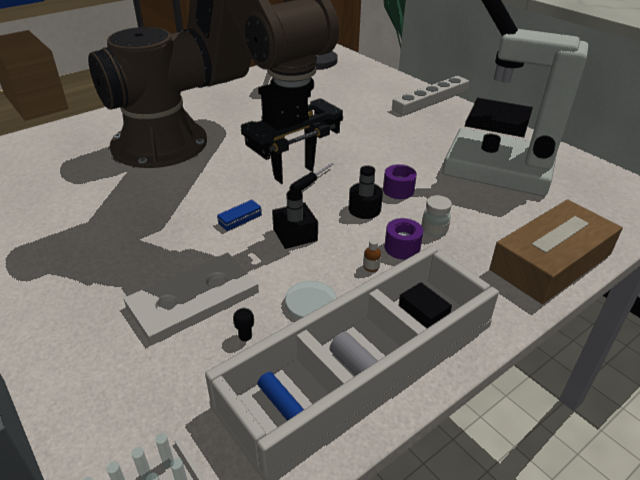

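Both canisters stand upright and centred in their holders (caps at scene (294,196) and (367,172)). The gripper is clear above and the bystanders have not moved. Handing in.

```bash
python3 -c "
from bench import ctrl
print(ctrl.job_done(),ctrl.state()['clock'])"
```

```text
the job is handed in; nothing more can be done
the job is handed in; nothing more can be done
```

Both canisters are in their holders and the job is handed in, about 30 s on the robot's clock against the 72 s limit.

- **Empty canister:** the first one lifted pulled about 1.0 N, a little over the 0.7–0.9 N given but far below full. It went into the round black holder, was pressed past the seat to about 15 N on the pad, then released.
- **Full canister:** the other pulled about 3.4 N. It went into the square black holder, was pressed past the seat to about 16 N on the pad, then released.

The pad forces are the wrist reading plus the canister's weight. The forces I read while pressing stayed well under 25 N.

- **Last checks:** the final wrist view shows both caps centred on their holders to within about 1 mm, and standing upright. Cap tops are at about 0.104 m, so the undersides are about 15–16 mm above the bench. The gripper was clear, with about 0 N on the wrist. In the scene view the other things on the bench look unmoved; I did not measure their positions.
- **Disagreements:** the scene camera put both caps about 3 mm further out in x than the wrist camera did. It was offset by 2–3 mm in the first measurements too. No check failed.

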